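Tip the slotted speaker box out of a packed rack

TASK

Five slim wooden speaker boxes stand packed side by side in the rack. Tip the one with the slotted grille out by its top until it leans on the rack's front rail, then grip it, lift it out and set it down gently, standing upright in the middle of the cork mat and lined up with the mat, its depth along the mat's long side. Leave the other four boxes standing in their places and the things lying about on the bench where they are.

Things in the scene. Friction and masses are not known exactly. Their poses are not given: they have to be found in the camera images.
- rack: Fixed plywood rack. Origin: centre of its base's underside; x from its open front to its backboard, y along the row, z up. Base 116 (x) by 241 (y) by 12 mm. Backboard x = 48 to 57 mm, up to z = 112 mm: the top 60 mm of the boxes' backs are bare. End cheeks y = 108.5 to 120.5 mm either side, x = -52 to 48 mm, up to z = 132 mm.
- rack_sill (a point): Middle of the inner top edge of the sill on the base's front, 6 mm above the base, at rack x = -46, z = 18 mm. It keeps a box's foot from sliding out: a box pulled forwards by its top tips about it.
- rack_rail (a point): Middle of the axis of the front rail, a round bar of 12 mm diameter along the rack's y at rack x = -97.5, z = 76 mm. A box tipped past its balance (about 30 degrees) comes to rest on it and stays, leaning forwards about 37 degrees (0.64 rad); let go earlier, it falls back into the row.
- slotted_box: Wooden speaker box with dark slots on front, back and top: 90 mm deep (x), 42 thick (y), 160 high, 0.3 to 0.6 kg. Origin: centre of its underside; z to its top, x to its back (as the rack's x while in the rack). Starts standing on the rack's base in one of five places: rack y = -86, -43, 0, 43 or 86 mm, x = 0; 1 mm between boxes, too little for a finger.
- slotted_top (a point): Centre of the slotted box's top face, 160 mm above its origin.
- plain_box0: One of four plain speaker boxes, the same size (90 x 42 x 160 mm) and wood, with round holes instead of slots. Origin: centre of the underside. Stands in another place of the row; to stay standing there.
- plain_box1: One of four plain speaker boxes, the same size (90 x 42 x 160 mm) and wood, with round holes instead of slots. Origin: centre of the underside. Stands in another place of the row; to stay standing there.
- plain_box2: One of four plain speaker boxes, the same size (90 x 42 x 160 mm) and wood, with round holes instead of slots. Origin: centre of the underside. Stands in another place of the row; to stay standing there.
- plain_box3: One of four plain speaker boxes, the same size (90 x 42 x 160 mm) and wood, with round holes instead of slots. Origin: centre of the underside. Stands in another place of the row; to stay standing there.
- mat: Fixed cork mat 180 (x) by 150 (y) by 4 mm thick on the bench. Origin: centre of its underside; x along its long side. The box's x is to lie along the mat's x, either way round.
- glue_bottle: Bystander: white bottle, 60 mm diameter, 170 mm high, standing. Origin: centre of its underside.
- screwdriver: Bystander: screwdriver 180 mm long, lying. Origin at its underside, x along it.
- radio_knob: Bystander: turned wooden knob, 46 mm diameter, 21 mm high. Origin: centre of its underside.
There are look-alikes about, which are no part of the job. What is shaped like the slotted_box but turquoise is not meant.

How it is judged:
On the way, in this order (a step that is already met when the one before it is completed fails the run):
1. the slotted box is tipped forwards by 32 degrees or more (0.55 rad), with its foot still in the rack (angle between slotted_box's own z axis and vertical above 0.55 rad and x of slotted_top in the frame of rack below -0.07 m and z of slotted_box in the frame of rack below 0.055 m and x of slotted_box in the frame of rack between -0.03 and 0.03 m), for 0.2 s.
2. the slotted box is held between the fingers, its underside's centre 70 mm or more above the bench (height (world z) of slotted_box above 0.07 m and contact force between the fingers and slotted_box above 1 N), for 0.2 s.
At the end, for the whole second after the job is handed in: The slotted box stands upright (0.06 rad) at rest on the mat, centre within 40 mm (mat's x) and 45 mm (mat's y) of the mat's, its x within 0.2 rad of the mat's x either way round; the plain boxes stand upright (0.06 rad) within 12 mm of their places (angle between each of slotted_box, plain_box0, plain_box1, plain_box2, plain_box3's own z axis and vertical below 0.06 rad and angle between the x axis of slotted_box and the x axis of mat, either way round below 0.2 rad and x of slotted_box in the frame of mat between -0.04 and 0.04 m and y of slotted_box in the frame of mat between -0.045 and 0.045 m and z of slotted_box in the frame of mat between 0.001 and 0.007 m and linear speed of slotted_box below 0.02 m/s and angular speed of slotted_box below 0.1 rad/s and distance of each of plain_box0, plain_box1, plain_box2, plain_box3 from where it was at the start of the episode below 0.012 m); the robot touches nothing.
It fails at once if a plain box is tipped by more than 0.35 rad (angle between any of plain_box0, plain_box1, plain_box2, plain_box3's own z axis and vertical above 0.35 rad).
It fails at once if the slotted box is dropped onto the mat: not touched by the fingers and moving faster than 0.35 m/s within 120 mm of the mat's centre (horizontal distance between slotted_box and mat below 0.12 m and contact force between the fingers and slotted_box below 0.1 N and linear speed of slotted_box above 0.35 m/s).
It fails at once if the glue bottle, screwdriver or knob is moved by more than 30 mm (distance of any of glue_bottle, screwdriver, radio_knob from where it was at the start of the episode above 0.03 m).
It also fails if it takes over 54 s, if anything falls off the work surface, if the arm or the gripper's body presses on something with over 40 N, if the wrist force passes 120 N, or if a joint passes its speed limit or range.

ROBOT

A 7-joint arm with a two-finger parallel gripper is mounted at the origin on the work surface. World frame = base frame: x ahead of the robot, y to its left, z up, the work surface at z = 0. Lengths are in m, angles in rad, forces in N, time in s.
With the tool pointing down it reaches from about 0.425 to 0.925 m from the base axis. Payload 6.8 kg.
Tool frame: the origin (TCP) lies at the very end of the fingers, on their centre line; the grasp point (between the pads) lies 19 mm behind it; y points along the fingers, x is the direction in which the jaws open and shut, and the axes are right-handed (so a half turn about y gives the same grasp; the last joint's range is limited). The gripper opens to 85 mm and grips with 20 to 120 N. Pads are 22 mm wide; open, the fingers measure 114 mm over their backs; the gripper's body (76 mm by 85 mm) begins 54 mm behind the grasp point. The pads swing forward as they close: fully open they stand 13 mm farther back than shut.
Start: joints at [0.997, 0.477, 0.022, 1.555, -0.011, 1.109, -0.083], TCP at [0.303, -0.603, 0.231] pointing down, gripper open.
Joint ranges: [-2.96, 2.96], [-0.34, 2.1], [-1.41, 1.46], [0.24, 2.44], [-1.37, 4.51], [0.17, 1.92], [-2.96, 2.96]. Speed limits (rad/s): [2.39, 2.39, 3.14, 3.14, 3.14, 3.14, 3.14].

INTERFACE

Orientations are given as a rotation vector (axis times angle).
In Python, from bench import r, imaging gives the robot as it stands.
- The arm moves only by the shell command python3 -m jog 'ROWS' [FORCE]. ROWS is text: rows parted by semicolons, each of 7 numbers parted by spaces: the turn, a rotation vector about the tool's x, y, z in degrees, then the shift along the tool's x, y, z in mm, then the opening, from 0 (shut) to 1 (fully open). A call has exactly 5 rows; each row shifts and turns the commanded pose from where the row before left it, along the tool's axes as they then stand; what a row does not reach is not made up. A row lasts 1/12 s, in which the tool goes at most 41.7 mm and 7.16 degrees, less where a joint would pass 70% of its speed; a pose out of reach is approached as far as the arm can. A call with a gripper value outside its range is refused whole. The fingers move at their own pace and stop on an object; FORCE is the grip in N (left out, the last holds). Time passes only in rows, so rows that do not move let the fingers close, or fill a call up. It gives the time, the measured TCP pose, the force and the opening at its end, in the units of the state.
- r.get_obs(): the state, without advancing time (a new reading comes with each control period).
- imaging.grab_frame(name): name is "scene" or "top"; returns a dict with "color" (420x560x3 uint8, red, green, blue), "z_map" (420x560 float32, m along the optical axis (not along the pixel's ray), 0 where there is no reading), "fx", "fy", "cx", "cy" (pixels), "world_to_cam" (4x4, takes a point from world to camera coordinates). Camera axes: x right, y up, looking along -z (the intrinsics and any distortion apply to the point x, -y, -z); pixel columns grow to the right and rows downward; lengths in m; the calibration is good to about 2 mm. A picture is of the moment at which its call begins.
- r.hand_in(): hands the job in, once; it reports no verdict.
The state is a dict: "clock": time; "joints": joint angles; "qvel": joint speeds; "tau": joint torques, N m; "tcp_pos": TCP position; "orientation": TCP orientation; "contact_force": force on the tool from outside, world axes, zero at the start; "moment": the same for the moment, N m; "grip_width": finger opening in m.
Only numpy, scipy, OpenCV 4.12 (cv2) and the standard library are available. Lean on these libraries where they do the work, as an engineer would, in place of code of your own. Each camera call takes 0.05 s, during which the arm holds its last target.

## Working session

There is one attempt and no reset: what is moved stays moved. The work goes in short steps, Python scripts to look and compute and a shell command to move; the robot and the scene stay as the last step left them, time stands still between calls to the robot, and variables do not carry over. Pictures are saved under pics/ and viewed, and the job is handed in when it is done.

```bash
ls; mkdir -p pics; python3 - <<'E'
from bench import r, imaging
import cv2, pickle
o=r.get_obs(); print(o)
for n in ("scene","top"):
    f=imaging.grab_frame(n); pickle.dump(f,open(f'{n}0.pkl','wb'))
    cv2.imwrite(f'pics/{n}0.png',f['color'][:,:,::-1]); print({k:f[k] for k in f if k not in('color','z_map')})
E
```

```text
pics
{'clock': 0.0, 'joints': array([ 0.9968762 ,  0.47782058,  0.02231168,  1.55646867, -0.01149034,
        1.10925799, -0.08309805]), 'qvel': array([-0.00082777,  0.00013666,  0.00213134, -0.00052418,  0.00051242,
        0.00037006, -0.00060422]), 'tau': array([ 2.22655312e-04, -5.96454442e+01,  1.60834897e+00, -2.81201828e+01,
        1.25969842e-02,  9.20534309e-03,  2.85419526e-05]), 'tcp_pos': array([ 0.30291475, -0.60255389,  0.23030415]), 'orientation': array([-1.39342321,  0.86079467, -0.85814098]), 'contact_force': array([ 0.22444387, -0.55720655,  0.47904642]), 'moment': array([-0.02255017,  0.00978281, -0.00846821]), 'grip_width': 0.08571692361141475}
{'fx': 413.56037461772576, 'fy': 413.56037461772576, 'cx': 274.457294342919, 'cy': 208.97838176111557, 'world_to_cam': array([[-0.55589981, -0.83124387, -0.00300498,  0.21505151],
       [ 0.79078253, -0.52994831,  0.30629688, -0.50912906],
       [-0.25619989,  0.16789409,  0.95193129, -0.96787484],
       [ 0.        ,  0.        ,  0.        ,  1.        ]])}
{'fx': 499.0087653758246, 'fy': 499.0087653758246, 'cx': 275.4258473496892, 'cy': 207.22405608741494, 'world_to_cam': array([[-4.92757728e-03, -9.99637469e-01,  2.64697923e-02,
        -1.21711359e-01],
       [ 9.83405702e-01, -4.36732206e-05,  1.81420019e-01,
        -5.43167554e-01],
       [-1.81353092e-01,  2.69245058e-02,  9.83049402e-01,
        -1.07056614e+00],
       [ 0.00000000e+00,  0.00000000e+00,  0.00000000e+00,
         1.00000000e+00]])}
```

View pics/scene0.png

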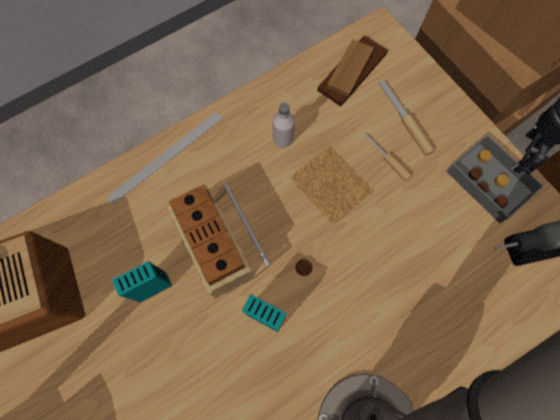

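View pics/top0.png

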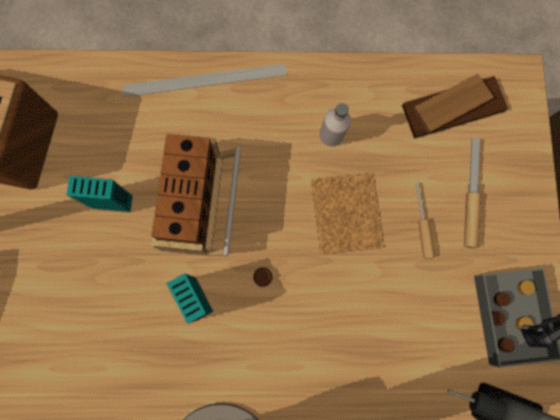

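The slotted box is in the middle of the row (top view about 181,186). The rail is on the right, at about 233,200, and the mat is at about 348,213. Next I'll measure poses.

```bash
cat > h.py <<'E'
import numpy as np, pickle
def cloud(f):
    z=f['z_map']; v,u=np.mgrid[:z.shape[0],:z.shape[1]]
    X=(u-f['cx'])/f['fx']*z; Y=-(v-f['cy'])/f['fy']*z
    P=np.stack([X,Y,-z],-1); M=np.linalg.inv(f['world_to_cam'])
    W=P@M[:3,:3].T+M[:3,3]; W[z==0]=np.nan; return W
def proj(f,p):
    p=np.atleast_2d(p); c=p@f['world_to_cam'][:3,:3].T+f['world_to_cam'][:3,3]
    return np.stack([f['cx']+f['fx']*c[:,0]/-c[:,2], f['cy']-f['fy']*c[:,1]/-c[:,2]],-1)
E
python3 - <<'E'
from h import *
import cv2
np.set_printoptions(precision=4,suppress=True)
for n in('top','scene'):
    f=pickle.load(open(n+'0.pkl','rb')); W=cloud(f)
    print(n, 'bench z', np.nanmedian(W[...,2]))
    x,y,z=W[...,0],W[...,1],W[...,2]
    top=(abs(z-.172)<.008)&(abs(y-.08)<.15)&(x>.45)&(x<.85)
    nl,lab,st,ce=cv2.connectedComponentsWithStats(top.astype(np.uint8))
    for i in range(1,nl):
        if st[i,4]>300:
            p=W[lab==i]; rr=cv2.minAreaRect((p[:,:2]*1000).astype(np.float32)); print('top',st[i],np.median(p[:,2]),rr)
    # mat: via colour + z
    f2=f['color'].astype(int)
    hsv=cv2.cvtColor(f['color'],cv2.COLOR_RGB2HSV)
    for nm,(u,v) in dict(mat=(348,213),a=(330,130),k=(263,277)).items():
        if n=='top': print(nm,W[v,u])
    rail=(z>.06)&(z<.09)&(y<.05)&(y>-.1)&(x>.5)&(x<.85)
    p=W[rail]; print('rail',len(p),p[:,:2].mean(0),cv2.fitLine(p[:,:2].astype(np.float32),cv2.DIST_HUBER,0,.01,.01).ravel() if len(p)>10 else '', np.nanmax(p[:,2]) if len(p) else '')
    matz=(z>.002)&(z<.007)
    c=f['color']; cv2.imwrite(f'pics/{n}_mat.png',(matz*255).astype(np.uint8))
    if n=='top': crop=c[110:290,110:400]
    else: crop=c[120:330,150:390]
    cv2.imwrite(f'pics/{n}_crop.png',cv2.resize(crop[:,:,::-1],None,fx=2.7 if n=='top' else 2.7,fy=2.7,interpolation=cv2.INTER_CUBIC))
E
```

```text
top bench z -9.780406774329009e-05
top [ 151  134   59  108 4701] 0.17172734791305477 ((563.6221313476562, 70.26142883300781), (90.60173797607422, 214.67543029785156), 84.04762268066406)
mat [ 0.5373 -0.2943  0.0069]
a [ 0.7067 -0.2431  0.1042]
k [ 0.3889 -0.0951  0.0176]
rail 601 [ 0.5917 -0.0171] [ 0.9964 -0.0851  0.5771 -0.0303] 0.08974405433542398
scene bench z -0.00011079202743080607
top [ 169  184   75   99 3637] 0.17192516987275597 ((562.7498779296875, 72.00848388671875), (90.05506896972656, 214.3353729248047), 83.99529266357422)
rail 350 [ 0.5948 -0.0266] [ 0.9967 -0.0812  0.5992 -0.0284] 0.089088887397337
```

View pics/top_crop.png

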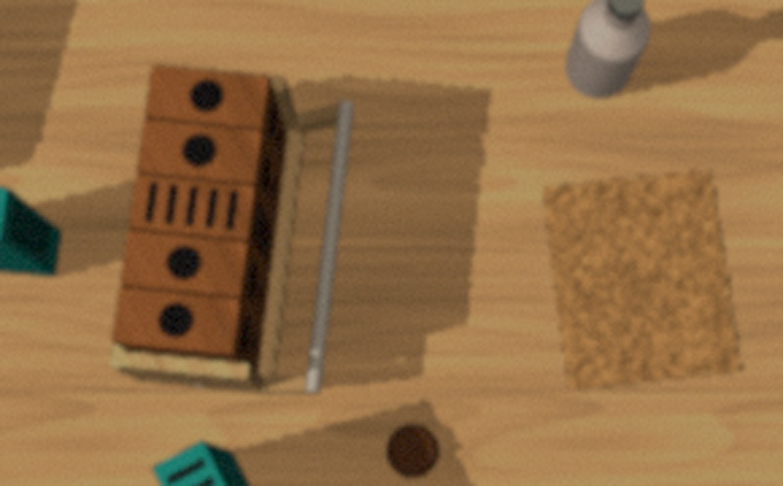

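View pics/scene_crop.png

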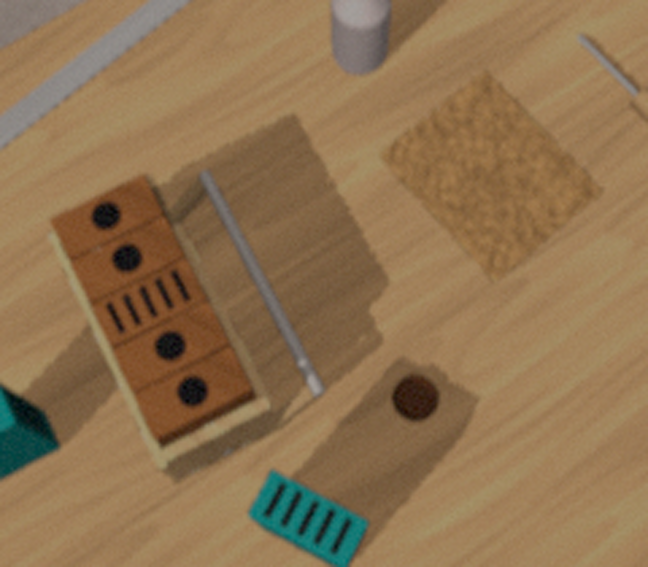

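```bash
python3 - <<'E'
from h import *
np.set_printoptions(precision=4,suppress=True)
def ray(f,uv,z):
    M=np.linalg.inv(f['world_to_cam']); u,v=uv
    d=M[:3,:3]@np.array([(u-f['cx'])/f['fx'],-(v-f['cy'])/f['fy'],-1]); o=M[:3,3]
    return (o+d*(z-o[2])/d[2])[:2]
ft=pickle.load(open('top0.pkl','rb')); fs=pickle.load(open('scene0.pkl','rb'))
T=lambda c,z:ray(ft,((c[0]+.5)/2.7-.5+110,(c[1]+.5)/2.7-.5+110),z)
S=lambda c,z:ray(fs,((c[0]+.5)/2.7-.5+150,(c[1]+.5)/2.7-.5+120),z)
def rep(n,P):
    P=np.array(P); print(n,P.mean(0)); 
    for a,b in((0,1),(1,2),(2,3),(3,0)):
        d=P[b]-P[a]; print('  len %.1f ang %.2f'%(np.hypot(*d)*1000,np.degrees(np.arctan2(d[1],d[0]))))
rep('row T',[T(c,.172) for c in((152,66),(270,75),(240,355),(115,343))])
rep('slot T',[T(c,.172) for c in((137,174),(258,183),(252,240),(130,231))])
rep('mat T',[T(c,.004) for c in((543,188),(712,170),(742,369),(575,389))])
rep('mat S',[S(c,.004) for c in((382,155),(486,71),(602,190),(496,280))])
rep('row S',[S(c,.172) for c in((52,220),(147,176),(255,396),(161,443))])
a,b=T((346,102),.076),T((313,390),.076); print('rail T',a,b,np.degrees(np.arctan2(*(b-a)[::-1])))
a,b=S((206,172),.076),S((318,392),.076); print('rail S',a,b,np.degrees(np.arctan2(*(b-a)[::-1])))
# fit rect by IoU-ish: points on top face -> side lines
for f in(ft,fs):
    W=cloud(f);x,y,z=np.moveaxis(W,-1,0)
    m=(abs(z-.172)<.008)&(abs(y-.07)<.1)&(x>.43)&(x<.7)
    P=W[m][:,:2]; c=P.mean(0); u,s,vt=np.linalg.svd(P-c,full_matrices=False); print(c,vt[0],np.degrees(np.arctan2(vt[0,1],vt[0,0])))
    print('knob/bottle')
    k=(z>.012)&(z<.03)&(abs(x-.39)<.05)&(abs(y+.095)<.05); print(W[k].mean(0))
    k=(z>.03)&(abs(x-.7)<.08)&(abs(y+.24)<.08); print(W[k].min(0),W[k].max(0))
E
```

```text
row T [0.5632 0.0681]
  len 89.5 ang -94.34
  len 214.0 ang 175.23
  len 91.4 ang 84.38
  len 212.0 ang -5.28
slot T [0.5633 0.0684]
  len 90.4 ang -94.29
  len 43.6 ang 175.34
  len 90.4 ang 85.71
  len 43.6 ang -4.68
mat T [ 0.539  -0.2945]
  len 151.0 ang -83.70
  len 177.4 ang -173.92
  len 145.6 ang 96.65
  len 178.4 ang 7.83
mat S [ 0.5366 -0.2913]
  len 147.2 ang -83.09
  len 176.1 ang -173.74
  len 147.9 ang 96.55
  len 175.2 ang 6.03
row S [0.5572 0.0713]
  len 89.1 ang -96.86
  len 215.9 ang 173.28
  len 84.0 ang 83.15
  len 216.0 ang -5.37
rail T [ 0.6746 -0.0387] [ 0.4355 -0.0145] 174.21832486922483
rail S [ 0.672  -0.0395] [ 0.4343 -0.0115] 173.28344035833274
[0.561 0.07 ] [-0.9946  0.1037] 174.0499561333857
knob/bottle
[ 0.3893 -0.0937  0.0193]
[ 0.699  -0.2884  0.0309] [ 0.7576 -0.23    0.1746]
[0.5586 0.0727] [-0.9946  0.1037] 174.04712028225882
knob/bottle
[ 0.3887 -0.0914  0.0199]
[ 0.699  -0.2867  0.0304] [ 0.7561 -0.2276  0.1745]
```

```bash
cat >> h.py <<'E'
from scipy.spatial.transform import Rotation as R
np.set_printoptions(precision=4,suppress=True)
RK=np.array([.5605,.0705,0]); A=np.radians(84.3)
RM=np.array([[np.cos(A),-np.sin(A),0],[np.sin(A),np.cos(A),0],[0,0,1]])
def rk(p): return RK+RM@np.array(p,float)
def st():
    from bench import r
    o=r.get_obs(); M=R.from_rotvec(o['orientation']).as_matrix(); p=o['tcp_pos']
    print('t %.2f tcp'%o['clock'],p,'rack mm',RM.T@(p-RK)*1e3,'F',o['contact_force'],'w %.4f'%o['grip_width']); print('q',o['joints']); print('axes x,y,z rows'); print(M.T); 
    return o,p,M
def go(p,M,tp,tM):
    """rows: turn first (deg in tool), shift mm in tool axes after / before turn"""
    rv=np.degrees(R.from_matrix(M.T@tM).as_rotvec()); print('turn deg',rv,'shift(old axes)',M.T@(tp-p)*1e3,'shift(new axes)',tM.T@(tp-p)*1e3)
def tool(jaw,tilt=0):
    """jaw x at angle jaw (deg, world); tool y down tilted; tilt>0: fingers lean about jaw"""
    a=np.radians(jaw); x=np.array([np.cos(a),np.sin(a),0]); y=np.array([0,0,-1.]); z=np.cross(x,y)
    M=np.stack([x,y,z],1); return M@R.from_euler('x',tilt,degrees=True).as_matrix()
E
python3 - <<'E'
from h import *
o,p,M=st()
for jaw in(-5.7,174.3): print(jaw);go(p,M,rk([.065,0,.25]),tool(jaw))
print(tool(-5.7,37).T)
E
```

```text
t 0.10 tcp [ 0.303  -0.6026  0.2304] rack mm [-695.3614  189.4197  230.4328] F [-0.0637 -0.2237 -0.4312] w 0.0852
q [ 0.9968  0.4777  0.0223  1.5563 -0.0115  1.1093 -0.0831]
axes x,y,z rows
[[ 0.4492 -0.8934 -0.0016]
 [-0.0008  0.0014 -1.    ]
 [ 0.8934  0.4492 -0.0001]]
-5.7
turn deg [ -0.0404 -57.606   -0.0894] shift(old axes) [-540.5886  -18.7559  567.2956] shift(new axes) [189.4197 -19.5672 760.3614]
174.3
turn deg [  0.1044 122.394   -0.0472] shift(old axes) [-540.5886  -18.7559  567.2956] shift(new axes) [-189.4197  -19.5672 -760.3614]
[[ 0.9951 -0.0993  0.    ]
 [ 0.0598  0.5988 -0.7986]
 [ 0.0793  0.7947  0.6018]]
```

```bash
python3 -m jog '0 -5.76 0 0 -10 0 0;0 -5.76 0 0 -10 0 0;0 -5.76 0 0 -10 0 0;0 -5.76 0 0 -10 0 0;0 -5.76 0 0 -10 0 0' 60; python3 -m jog '0 -5.76 0 0 0 0 0;0 -5.76 0 0 0 0 0;0 -5.76 0 0 0 0 0;0 -5.76 0 0 0 0 0;0 -5.76 0 0 0 0 0'; python3 -c "
from h import *
o,p,M=st(); go(p,M,rk([.075,0,.28]),tool(-5.7))"
```

```text
clock: 0.52
tcp_pos: [0.303, -0.6028, 0.2812]
orientation: [-1.519, 0.469, -0.467]
contact_force: [-0.1, 0.8, 0.3]
grip_width: 0.0255
clock: 0.93
tcp_pos: [0.303, -0.6028, 0.2807]
orientation: [-1.569, 0.075, -0.074]
contact_force: [0.8, 0.2, 0.5]
grip_width: -0.0002
t 0.93 tcp [ 0.303  -0.6028  0.2807] rack mm [-695.553   189.3842  280.6916] F [0.8145 0.1765 0.4807] w -0.0002
q [ 1.1383  0.4484 -0.1797  1.4869  0.0827  1.2149  0.8523]
axes x,y,z rows
[[ 0.9955 -0.0946 -0.0007]
 [-0.0006  0.001  -1.    ]
 [ 0.0946  0.9955  0.0009]]
turn deg [-0.0534  0.2717 -0.0384] shift(old axes) [193.0373   1.2816 769.6452] shift(new axes) [189.3842   0.6916 770.553 ]
```

```bash
J='python3 -m jog'; python3 -m jog '0 0 0 9.6 0 38.5 0;0 0 0 9.6 0 38.5 0;0 0 0 9.6 0 38.5 0;0 0 0 9.6 0 38.5 0;0 0 0 9.6 0 38.5 0';python3 -m jog '0 0 0 9.6 0 38.5 0;0 0 0 9.6 0 38.5 0;0 0 0 9.6 0 38.5 0;0 0 0 9.6 0 38.5 0;0 0 0 9.6 0 38.5 0';python3 -m jog '0 0 0 9.6 0 38.5 0;0 0 0 9.6 0 38.5 0;0 0 0 9.6 0 38.5 0;0 0 0 9.6 0 38.5 0;0 0 0 9.6 0 38.5 0';python3 -m jog '0 0 0 9.6 0 38.5 0;0 0 0 9.6 0 38.5 0;0 0 0 9.6 0 38.5 0;0 0 0 9.6 0 38.5 0;0 0 0 9.6 0 38.5 0'; python3 -c "
from h import *
o,p,M=st(); go(p,M,rk([.075,0,.152]),tool(-5.7))"
```

```text
clock: 1.35
tcp_pos: [0.3701, -0.4144, 0.2809]
orientation: [-1.569, 0.079, -0.078]
contact_force: [0.5, 0.2, 0.8]
grip_width: -0.0004
clock: 1.77
tcp_pos: [0.437, -0.2276, 0.2812]
orientation: [-1.57, 0.079, -0.078]
contact_force: [1.2, -0.8, 1.1]
grip_width: -0.0004
clock: 2.18
tcp_pos: [0.5039, -0.0411, 0.2812]
orientation: [-1.57, 0.079, -0.078]
contact_force: [0.2, -0.9, -0.7]
grip_width: 0.0001
clock: 2.6
tcp_pos: [0.571, 0.1456, 0.2809]
orientation: [-1.57, 0.079, -0.078]
contact_force: [0.3, -0.3, 0.9]
grip_width: 0.0
t 2.60 tcp [0.571  0.1456 0.2809] rack mm [ 75.7293  -3.0276 280.9469] F [ 0.2518 -0.2791  0.9415] w 0.0000
q [ 0.1255  0.3578 -0.6183  1.6752  0.2215  1.1801 -0.6481]
axes x,y,z rows
[[ 0.995  -0.1    -0.0004]
 [-0.0005 -0.0004 -1.    ]
 [ 0.1     0.995  -0.0005]]
turn deg [ 0.0273 -0.0371 -0.0254] shift(old axes) [ -2.9701 128.9485  -0.6697] shift(new axes) [ -3.0276 128.9469  -0.7293]
```

```bash
python3 -m jog '0 0 0 -3 20 0 0;0 0 0 0 25 0 0;0 0 0 0 30 0 0;0 0 0 0 18 0 0;0 0 0 0 0 0 0'; python3 - <<'E'
from h import *
from bench import imaging
import cv2
o,p,M=st()
ims=[]
for n in('top','scene'):
    f=imaging.grab_frame(n); u=proj(f,rk([0,0,.172]))[0].astype(int); print(n,u,proj(f,p))
    c=f['color'][u[1]-60:u[1]+60,u[0]-65:u[0]+65,::-1]; ims.append(cv2.resize(c,(400,370),interpolation=cv2.INTER_CUBIC))
cv2.imwrite('pics/b.png',np.hstack(ims))
E
```

```text
clock: 3.02
tcp_pos: [0.565, 0.143, 0.1837]
orientation: [-1.572, 0.084, -0.072]
contact_force: [-0.5, -1.2, -0.5]
grip_width: -0.0001
t 3.02 tcp [0.565  0.143  0.1837] rack mm [ 72.5516   2.689  183.7108] F [-0.4685 -1.2258 -0.5288] w -0.0001
q [ 0.1016  0.4449 -0.5921  1.7912  0.2876  1.0013 -0.7036]
axes x,y,z rows
[[ 0.995  -0.0992 -0.0076]
 [-0.0079 -0.0023 -1.    ]
 [ 0.0992  0.9951 -0.0031]]
top [180 187] [[142.9036 184.1012]]
scene [205 231] [[175.5946 246.0027]]
```

View pics/b.png

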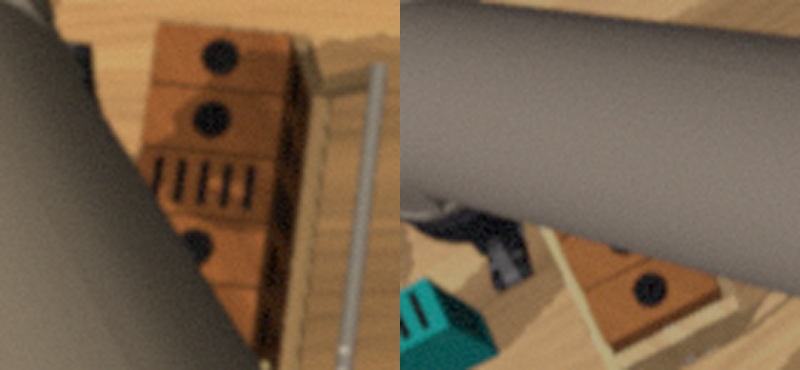

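```bash
python3 -m jog '0 0 0 1 10 0 0;0 0 0 0 12 0 0;0 0 0 0 10 0 0;0 0 0 0 0 0 0;0 0 0 0 0 0 0'; python3 -c "
from h import *
o,p,M=st(); go(p,M,rk([.075,0,.152]),tool(-5.7))"
```

```text
clock: 3.53
tcp_pos: [0.5684, 0.144, 0.1556]
orientation: [-1.57, 0.079, -0.077]
contact_force: [0.0, 0.3, -0.3]
grip_width: -0.0002
t 3.53 tcp [0.5684 0.144  0.1556] rack mm [ 73.8734  -0.565  155.6029] F [ 0.0265  0.2611 -0.3181] w -0.0002
q [ 0.0889  0.479  -0.5791  1.8125  0.3161  0.9448 -0.7262]
axes x,y,z rows
[[ 0.995  -0.0995 -0.0014]
 [-0.0014 -0.0004 -1.    ]
 [ 0.0995  0.995  -0.0005]]
turn deg [ 0.0285 -0.0116 -0.0784] shift(old axes) [-0.5603  3.6031  1.1282] shift(new axes) [-0.565   3.6029  1.1266]
```

```bash
python3 -m jog '0 0 0 0 0 -7 0;0 0 0 0 0 -7 0;0 0 0 0 0 -6 0;0 0 0 0 0 -6 0;0 0 0 0 0 -6 0';python3 -m jog '0 0 0 0 0 -7 0;0 0 0 0 0 -7 0;0 0 0 0 0 -7 0;0 0 0 0 0 -7 0;0 0 0 0 0 -7 0'; python3 - <<'E'
from h import *
from bench import imaging
import cv2
o,p,M=st()
ims=[]
for n in('top','scene'):
    f=imaging.grab_frame(n); u=proj(f,rk([0,0,.172]))[0].astype(int)
    c=f['color'][u[1]-70:u[1]+70,u[0]-70:u[0]+90,::-1]; ims.append(cv2.resize(c,(400,350),interpolation=cv2.INTER_CUBIC))
cv2.imwrite('pics/c.png',np.hstack(ims))
E
```

```text
clock: 3.95
tcp_pos: [0.5662, 0.1122, 0.1571]
orientation: [-1.568, 0.077, -0.08]
contact_force: [0.4, 2.8, 2.4]
grip_width: -0.0001
clock: 4.37
tcp_pos: [0.562, 0.0763, 0.1562]
orientation: [-1.57, 0.079, -0.078]
contact_force: [-0.8, 0.7, 1.4]
grip_width: 0.0
t 4.37 tcp [0.562  0.0763 0.1562] rack mm [  5.9603  -0.9585 156.2241] F [-0.7817  0.6855  1.4309] w 0.0000
q [ 0.2046  0.4466 -0.5745  1.8582  0.2992  0.9235 -0.6079]
axes x,y,z rows
[[ 0.995  -0.1    -0.0002]
 [-0.0002 -0.0005 -1.    ]
 [ 0.1     0.995  -0.0005]]
```

View pics/c.png

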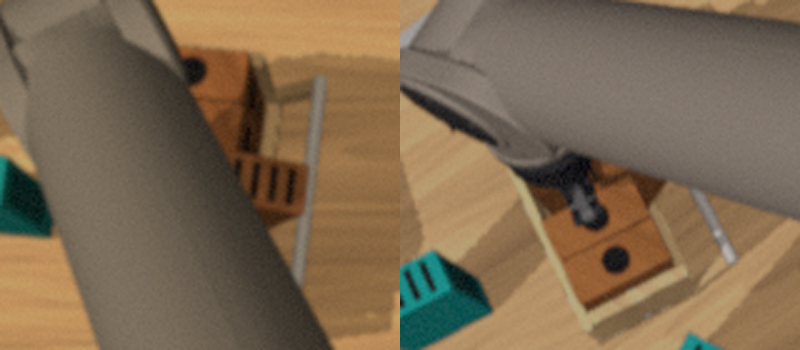

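The slotted box has come forward (its top shows at about 275,185 in the left crop) and its neighbours are still in place. I'll keep pulling.

```bash
python3 -m jog '0 0 0 0 0 -6 0;0 0 0 0 0 -6 0;0 0 0 0 0 -6 0;0 0 0 0 0 -6 0;0 0 0 0 0 -6 0';python3 -m jog '0 0 0 0 0 -4 0;0 0 0 0 0 0 0;0 0 0 0 0 0 0;0 0 0 0 0 0 0;0 0 0 0 0 0 0'; python3 - <<'E'
from h import *
from bench import imaging
import cv2
o,p,M=st()
ims=[]
for n in('top','scene'):
    f=imaging.grab_frame(n); u=proj(f,rk([0,0,.172]))[0].astype(int)
    c=f['color'][u[1]-70:u[1]+70,u[0]-70:u[0]+90,::-1]; ims.append(cv2.resize(c,(400,350),interpolation=cv2.INTER_CUBIC))
cv2.imwrite('pics/d.png',np.hstack(ims))
E
```

```text
clock: 4.88
tcp_pos: [0.559, 0.0467, 0.1561]
orientation: [-1.57, 0.079, -0.078]
contact_force: [-0.1, 0.2, -0.1]
grip_width: 0.0001
clock: 5.3
tcp_pos: [0.5589, 0.0438, 0.1564]
orientation: [-1.569, 0.078, -0.078]
contact_force: [-0.0, 0.5, 2.2]
grip_width: 0.0002
t 5.30 tcp [0.5589 0.0438 0.1564] rack mm [-26.6997  -1.0724 156.3719] F [-0.0079  0.4912  2.1612] w 0.0002
q [ 0.2608  0.4351 -0.5708  1.8739  0.2915  0.9156 -0.5466]
axes x,y,z rows
[[ 0.9951 -0.0992  0.0002]
 [ 0.0002 -0.0001 -1.    ]
 [ 0.0992  0.9951 -0.0001]]
```

View pics/d.png

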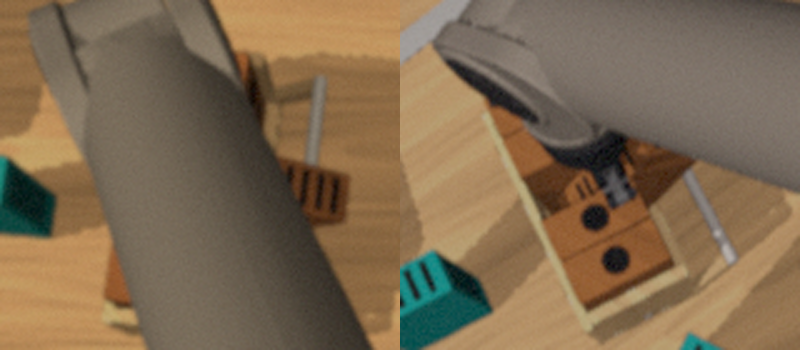

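```bash
python3 -m jog '0 0 0 0 -5 12 0;0 0 0 0 -30 5 0;0 0 0 0 -40 0 0;0 0 0 0 -40 0 0.3;0 0 0 0 -30 0 1'; python3 -c "
from h import *
o,p,M=st(); go(p,M,rk([-.190,0,.280]),tool(-5.7,37))"
```

```text
clock: 5.82
tcp_pos: [0.5608, 0.0621, 0.3047]
orientation: [-1.569, 0.076, -0.079]
contact_force: [1.8, -0.2, -0.3]
grip_width: 0.0235
t 5.82 tcp [0.5608 0.0621 0.3047] rack mm [ -8.3549  -1.133  304.7238] F [ 1.8201 -0.1977 -0.3195] w 0.0235
q [ 0.2817  0.2909 -0.6184  1.703   0.1794  1.2025 -0.4797]
axes x,y,z rows
[[ 0.9952 -0.0982  0.0021]
 [ 0.0021  0.0005 -1.    ]
 [ 0.0982  0.9952  0.0007]]
turn deg [36.9599  0.1016  0.0945] shift(old axes) [  -1.3914   24.594  -181.6609] shift(new axes) [  -1.133   -89.5715 -159.9474]
```

```bash
python3 -m jog '0 0 0 0 0 -36 1;0 0 0 0 0 -36 1;0 0 0 0 0 -36 1;0 0 0 0 0 -36 1;0 0 0 0 0 -36 1';python3 -m jog '6.2 0 0 0 0 0 1;6.2 0 0 0 0 0 1;6.2 0 0 0 0 0 1;6.2 0 0 0 0 0 1;6.2 0 0 0 0 0 1';python3 -m jog '6 0 0 0 0 0 1;0 0 0 0 0 0 1;0 0 0 0 0 0 1;0 0 0 0 0 0 1;0 0 0 0 0 0 1'; python3 - <<'E'
from h import *
from bench import imaging
import cv2
o,p,M=st()
go(p,M,rk([-.147,0,.223]),tool(-5.7,37))
for n in('top','scene'):
    f=imaging.grab_frame(n); pickle.dump(f,open(n+'1.pkl','wb'))
    cv2.imwrite(f'pics/e_{n}.png',f['color'][...,::-1])
E
```

```text
clock: 6.23
tcp_pos: [0.5422, -0.1193, 0.3017]
orientation: [-1.57, 0.078, -0.078]
contact_force: [-0.2, 0.6, -0.3]
grip_width: 0.0831
clock: 6.65
tcp_pos: [0.5432, -0.1183, 0.3025]
orientation: [-1.024, 0.049, -0.092]
contact_force: [-0.7, -0.2, -0.2]
grip_width: 0.0854
clock: 7.07
tcp_pos: [0.5431, -0.1163, 0.3024]
orientation: [-0.927, 0.043, -0.09]
contact_force: [-0.7, 0.0, 0.6]
grip_width: 0.0857
t 7.07 tcp [ 0.5431 -0.1163  0.3024] rack mm [-187.59     -1.2395  302.4379] F [-0.686   0.0414  0.5881] w 0.0857
q [ 0.8875  0.4297 -0.6026  1.6798 -0.4072  1.2742  0.3704]
axes x,y,z rows
[[ 0.9954 -0.0958  0.0016]
 [ 0.0587  0.5972 -0.7999]
 [ 0.0757  0.7964  0.6001]]
turn deg [ 0.125   0.216  -0.0501] shift(old axes) [ -1.2204  87.904  -15.194 ] shift(new axes) [ -1.2395  87.8696 -15.3903]
```

View pics/e_top.png

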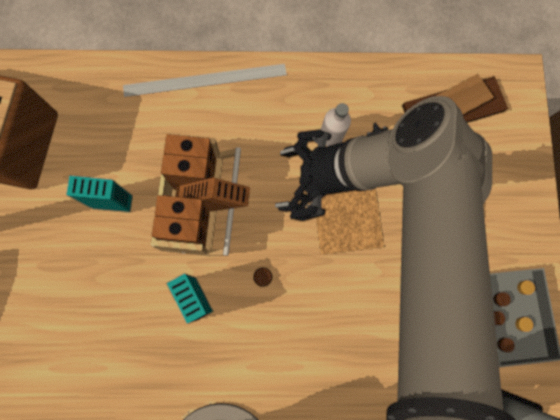

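View pics/e_scene.png

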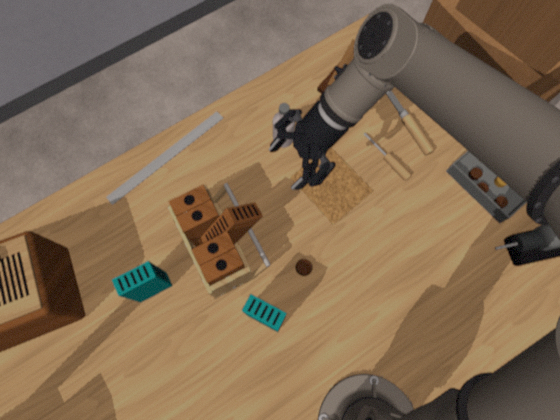

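The slotted box is leaning on the rail, its top at about 233,193 in the top view. The other four are still standing and the view is clear. I'll measure how the tilted box lies.

```bash
python3 - <<'E'
from h import *
import cv2
for n in('top','scene'):
    f=pickle.load(open(n+'1.pkl','rb')); W=cloud(f)
    Q=(W-RK)@RM*1e3
    m=(Q[...,0]<-62)&(Q[...,0]>-150)&(abs(Q[...,1])<40)&(Q[...,2]>115)&(Q[...,2]<205)
    P=Q[m]
    c=np.median(P,0)
    # top face plane fit RANSAC-lite
    for _ in range(6):
        cc=P.mean(0); nv=np.linalg.svd(P-cc,full_matrices=False)[2][2]; nv*=np.sign(nv[2]); e=abs((P-cc)@nv); P=P[e<max(3,1.5*np.median(e))]
    print(n,m.sum(),len(P),'c',cc,'n',nv,'tilt',np.degrees(np.arccos(nv[2])))
    e1=np.array([1,0,0])-nv*nv[0]; e1/=np.linalg.norm(e1); e2=np.cross(nv,e1)
    uv=np.stack([(P-cc)@e1,(P-cc)@e2],-1).astype(np.float32); rr=cv2.minAreaRect(uv); print('rect',rr,'center',cc+rr[0][0]*e1+rr[0][1]*e2)
    for xb in(-80,-90,-100,-110,-120,-130):
        s=P[abs(P[:,0]-xb)<5][:,1]; print(xb,np.percentile(s,[2,98]),np.percentile(s,[2,98]).mean())
    u=proj(f,rk([-.105,0,.167]))[0].astype(int); print(u)
    cv2.imwrite(f'pics/f_{n}.png',cv2.resize(f['color'][u[1]-40:u[1]+40,u[0]-50:u[0]+50,::-1],None,fx=6,fy=6,interpolation=cv2.INTER_CUBIC))
E
```

```text
top 937 455 c [-98.495   -6.314  168.3384] n [-0.6031  0.0816  0.7935] tilt 37.49010363756637
rect ((-3.127452850341797, 4.621910095214844), (40.953975677490234, 92.53050231933594), 87.17788696289062) center [-100.9896   -1.9093  165.9892]
-80 [-18.7476   8.7884] -4.97960092033296
-90 [-21.3079   9.8124] -5.747754353139628
-100 [-21.5599  12.6433] -4.458287776281983
-110 [-20.7603  10.055 ] -5.3526423524480915
-120 [-20.7622   7.3877] -6.687254209749841
-130 [-21.071    6.7339] -7.168533087134774
[232 193]
scene 687 226 c [-97.915   -4.9406 167.3351] n [-0.6003  0.2654  0.7545] tilt 41.02249848342628
rect ((-0.5224037170410156, 5.477304458618164), (41.1479377746582, 88.42247772216797), 77.10626983642578) center [-98.3328   0.1222 165.2216]
-80 [-16.3523   7.8402] -4.256039161781806
-90 [-15.7559  18.4494] 1.3467279257085814
-100 [-16.9417  10.5371] -3.2023236047341577
-110 [-19.2886  19.1468] -0.07093242612635464
-120 [-17.2401  18.9822] 0.8710559274238356
-130 [-15.5675   1.3932] -7.087139679386521
[247 211]
```

View pics/f_top.png

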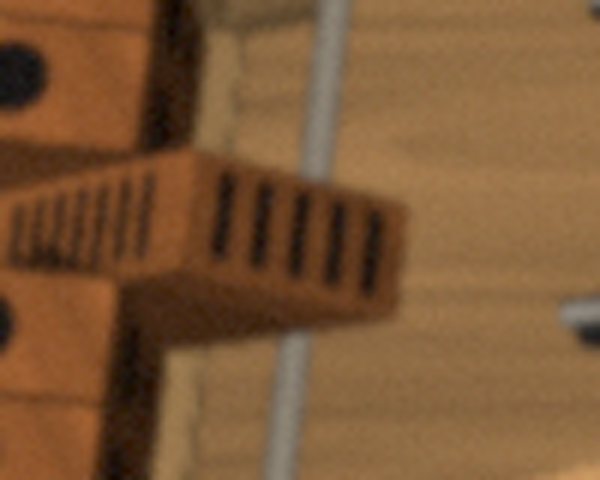

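```bash
python3 - <<'E'
from h import *
f=pickle.load(open('top1.pkl','rb')); M=np.linalg.inv(f['world_to_cam'])
def ray(u,v,z):
    d=M[:3,:3]@np.array([(u-f['cx'])/f['fx'],-(v-f['cy'])/f['fy'],-1]); o=M[:3,3]; return o+d*(z-o[2])/d[2]
for c,z in(((197,150),.194),((405,205),.140),((398,318),.140),((185,268),.194)):
    w=ray((c[0]+.5)/6-.5+182,(c[1]+.5)/6-.5+153,z); print(RM.T@(w-RK)*1e3)
print('neigh top0 view calib: slot centre y', RM.T@(np.array([.5633,.0684,.172])-RK)*1e3)
E
```

```text
[-67.6912 -22.3298 194.    ]
[-134.9388  -22.8273  140.    ]
[-136.6866   17.0595  140.    ]
[-68.4161  17.389  194.    ]
neigh top0 view calib: slot centre y [ -1.8115  -2.9947 172.    ]
```

```bash
python3 -m jog '0 0 0 0 22 -4 1;0 0 0 0 22 -4 1;0 0 0 0 22 -4 1;0 0 0 0 22 -3 1;0 0 0 0 0 0 1'; python3 -c "
from h import *
o,p,M=st(); go(p,M,rk([-.076,-.0012,.129]),tool(-5.7,37.2))"
```

```text
clock: 7.58
tcp_pos: [0.5446, -0.074, 0.2197]
orientation: [-0.923, 0.048, -0.085]
contact_force: [-1.0, 0.4, -0.7]
grip_width: 0.0854
t 7.58 tcp [ 0.5446 -0.074   0.2197] rack mm [-145.3691    1.4404  219.7165] F [-1.0318  0.4122 -0.6706] w 0.0854
q [ 0.834   0.4984 -0.6141  1.7983 -0.4063  1.0832  0.3877]
axes x,y,z rows
[[ 0.9955 -0.0942 -0.0044]
 [ 0.0533  0.6005 -0.7979]
 [ 0.0778  0.7941  0.6028]]
turn deg [ 0.1292  0.0816 -0.381 ] shift(old axes) [  3.4005 114.1777   0.6605] shift(new axes) [  2.6404 114.1989   0.4074]
```

```bash
python3 -m jog '0 0 0 0 14 0 1;0 0 0 0 14 0 1;0 0 0 0 14 0 1;0 0 0 0 0 0 1;0 0 0 0 0 0 1'; python3 - <<'E'
from h import *
from bench import imaging
import cv2
o,p,M=st(); go(p,M,rk([-.076,-.0012,.129]),tool(-5.7,37.2))
ims=[]
for n in('top','scene'):
    f=imaging.grab_frame(n); u=proj(f,rk([-.105,0,.167]))[0].astype(int)
    c=f['color'][u[1]-50:u[1]+50,u[0]-50:u[0]+50,::-1]; ims.append(cv2.resize(c,(400,400),interpolation=cv2.INTER_CUBIC))
cv2.imwrite('pics/g.png',np.hstack(ims))
E
```

```text
clock: 8.0
tcp_pos: [0.5495, -0.0524, 0.1895]
orientation: [-0.925, 0.045, -0.092]
contact_force: [0.1, -0.7, 0.1]
grip_width: 0.0854
t 8.00 tcp [ 0.5495 -0.0524  0.1895] rack mm [-123.3703   -1.2597  189.4665] F [ 0.095  -0.7127  0.1202] w 0.0854
q [ 0.802   0.5291 -0.6198  1.8372 -0.4096  0.9961  0.3856]
axes x,y,z rows
[[ 0.9952 -0.0983  0.0007]
 [ 0.0597  0.5985 -0.7989]
 [ 0.0781  0.7951  0.6015]]
turn deg [ 0.2248  0.0712 -0.0047] shift(old axes) [-0.0517 76.7982  1.4753] shift(new axes) [-0.0597 76.8034  1.1738]
```

View pics/g.png

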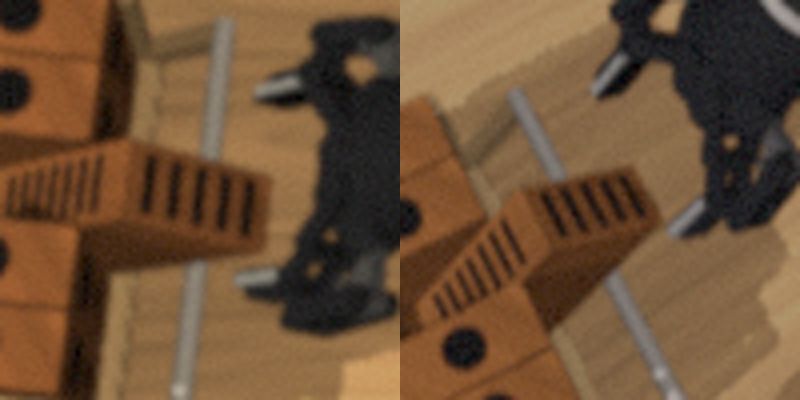

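```bash
python3 - <<'E'
from h import *
for n in('top','scene'):
    f=pickle.load(open(n+'1.pkl','rb')); u=proj(f,rk([-.105,0,.167]))[0].astype(int)
    p=np.array([ .5495,-.0524,.1895]); X=np.array([.9952,-.0983,.0007]);Y=np.array([.0597,.5985,-.7989])
    for s in(-.0427,.0427): print(n,(proj(f,p-.013*Y+s*X)[0]-u+50)*4+1.5)
    for q in([-.141,-.021,.140],[-.141,.021,.140],[-.069,-.021,.194],[-.069,.021,.194]): print('  corner',(proj(f,rk(q))[0]-u+50)*4+1.5)
E
```

```text
top [245.3143 277.1285]
top [263.566  107.0943]
  corner [281.075  181.0551]
  corner [272.691  260.1169]
  corner [133.4964 142.704 ]
  corner [123.4886 225.8135]
scene [274.4701 225.7663]
scene [204.5007  98.8125]
  corner [242.9187 159.1737]
  corner [275.4645 218.2547]
  corner [125.152  184.9493]
  corner [158.4175 248.3103]
```

```bash
python3 -m jog '0 0 0 0 16 0.3 1;0 0 0 0 16 0.3 1;0 0 0 0 16 0.3 1;0 0 0 0 16 0 1;0 0 0 0 12 0 1'; python3 -m jog '0 0 0 0 0 0 1;0 0 0 0 0 0 1;0 0 0 0 0 0 0.7;0 0 0 0 0 0 0.6;0 0 0 0 0 0 0.6' 90; python3 - <<'E'
from h import *
from bench import imaging
import cv2
o,p,M=st(); go(p,M,rk([-.076,-.0012,.129]),tool(-5.7,37.2))
ims=[]
for n in('top','scene'):
    f=imaging.grab_frame(n); u=proj(f,rk([-.105,0,.167]))[0].astype(int)
    c=f['color'][u[1]-50:u[1]+50,u[0]-50:u[0]+50,::-1]; ims.append(cv2.resize(c,(400,400),interpolation=cv2.INTER_CUBIC))
cv2.imwrite('pics/h.png',np.hstack(ims))
E
```

```text
clock: 8.52
tcp_pos: [0.5544, -0.0066, 0.1285]
orientation: [-0.925, 0.045, -0.093]
contact_force: [-0.4, -0.1, 0.2]
grip_width: 0.0855
clock: 8.93
tcp_pos: [0.5544, -0.0073, 0.129]
orientation: [-0.925, 0.045, -0.094]
contact_force: [-0.2, -0.4, -0.7]
grip_width: 0.0521
t 8.93 tcp [ 0.5544 -0.0073  0.129 ] rack mm [-78.0098  -1.7012 129.0155] F [-0.2375 -0.3742 -0.7289] w 0.0521
q [ 0.7327  0.6041 -0.6288  1.9027 -0.4145  0.8309  0.3801]
axes x,y,z rows
[[ 0.9949 -0.1007  0.0014]
 [ 0.0616  0.5981 -0.7991]
 [ 0.0796  0.7951  0.6012]]
turn deg [ 0.2406 -0.0155  0.1108] shift(old axes) [-0.504   1.2197  1.5965] shift(new axes) [-0.5012  1.2274  1.5915]
```

View pics/h.png

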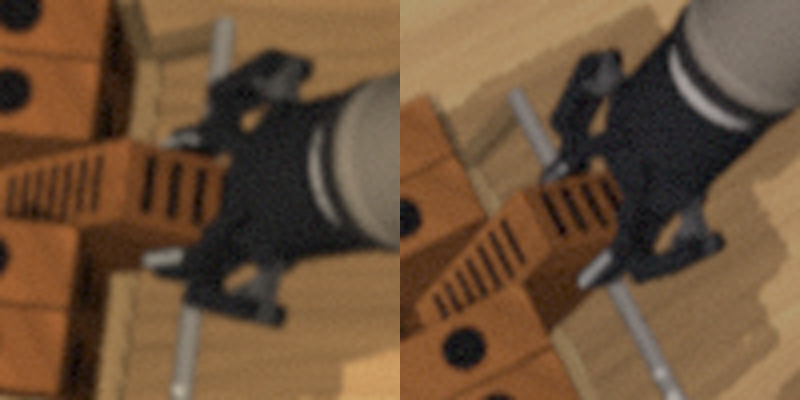

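```bash
python3 -m jog '0 0 0 0 0 0 0.5;0 0 0 0 0 0 0.4;0 0 0 0 0 0 0.3;0 0 0 0 0 0 0.3;0 0 0 0 0 0 0.3' 100; python3 -m jog '0 0 0 0 0 0 0.2;0 0 0 0 0 0 0.2;0 0 0 0 0 0 0.2;0 0 0 0 0 0 0.2;0 0 0 0 0 0 0.2' 100; python3 -c "
from h import *
o,p,M=st()"
```

```text
clock: 9.45
tcp_pos: [0.5544, -0.0068, 0.1287]
orientation: [-0.925, 0.046, -0.094]
contact_force: [-0.8, -3.5, 5.8]
grip_width: 0.0411
clock: 9.87
tcp_pos: [0.5543, -0.0068, 0.1287]
orientation: [-0.925, 0.046, -0.094]
contact_force: [-0.9, -2.3, 5.7]
grip_width: 0.0405
t 9.87 tcp [ 0.5543 -0.0068  0.1287] rack mm [-77.5405  -1.5372 128.7159] F [-0.9057 -2.3126  5.6971] w 0.0405
q [ 0.7321  0.6048 -0.6289  1.903  -0.4146  0.8307  0.3801]
axes x,y,z rows
[[ 0.995  -0.1002  0.0009]
 [ 0.061   0.5985 -0.7988]
 [ 0.0795  0.7948  0.6016]]
```

```bash
python3 -m jog '0 0 0 0 -4 3 0.2;0 0 0 0 -8 6 0.2;0 0 0 0 -12 3 0.2;0 0 0 0 -14 0 0.2;0 0 0 0 -15 0 0.2'; python3 - <<'E'
from h import *
from bench import imaging
import cv2
o,p,M=st()
ims=[]
for n in('top','scene'):
    f=imaging.grab_frame(n); u=proj(f,rk([-.105,0,.167]))[0].astype(int)
    c=f['color'][u[1]-70:u[1]+70,u[0]-70:u[0]+70,::-1]; ims.append(cv2.resize(c,(400,400),interpolation=cv2.INTER_CUBIC))
cv2.imwrite('pics/i.png',np.hstack(ims))
E
```

```text
clock: 10.28
tcp_pos: [0.5507, -0.0281, 0.1783]
orientation: [-0.924, 0.046, -0.09]
contact_force: [0.9, 0.7, -5.9]
grip_width: 0.041
t 10.28 tcp [ 0.5507 -0.0281  0.1783] rack mm [-99.0555  -0.0793 178.2613] F [ 0.906   0.6679 -5.9306] w 0.0410
q [ 0.7721  0.5359 -0.6305  1.8635 -0.418   0.9475  0.3682]
axes x,y,z rows
[[ 0.9952 -0.0978 -0.0011]
 [ 0.0579  0.5989 -0.7987]
 [ 0.0788  0.7948  0.6017]]
```

View pics/i.png

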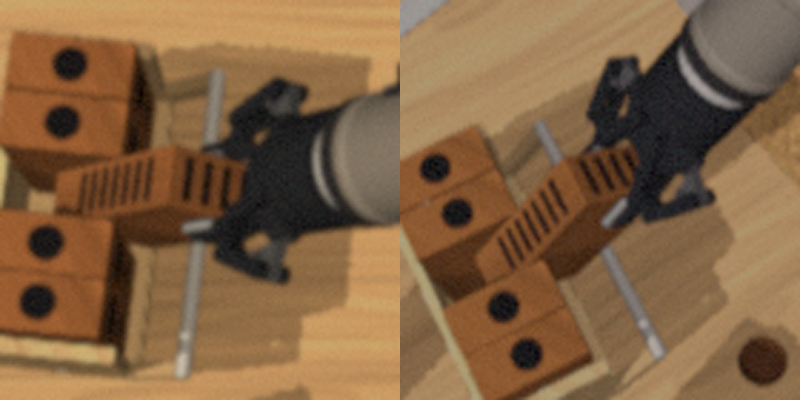

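The box is held, still tilted, and coming out between its neighbours. I'll keep going along its own axis.

```bash
python3 -m jog '0 0 0 0 -18 0 0.2;0 0 0 0 -20 0 0.2;0 0 0 0 -20 0 0.2;0 0 0 0 -20 0 0.2;0 0 0 0 -20 0 0.2'; python3 -m jog '0 0 0 0 -20 0 0.2;0 0 0 0 -20 0 0.2;0 0 0 0 -20 0 0.2;0 0 0 0 -10 0 0.2;0 0 0 0 0 0 0.2'; python3 - <<'E'
from h import *
from bench import imaging
import cv2
o,p,M=st()
go(p,M,np.array([.538,-.293,.25]),tool(-83.6)); 
f=imaging.grab_frame('top'); cv2.imwrite('pics/j.png',f['color'][...,::-1])
E
```

```text
clock: 10.8
tcp_pos: [0.5446, -0.0868, 0.2559]
orientation: [-0.924, 0.047, -0.09]
contact_force: [0.5, 0.2, -6.0]
grip_width: 0.0411
clock: 11.22
tcp_pos: [0.542, -0.1304, 0.3127]
orientation: [-0.926, 0.046, -0.095]
contact_force: [1.2, -0.4, -5.5]
grip_width: 0.0407
t 11.22 tcp [ 0.542  -0.1304  0.3127] rack mm [-201.7886   -1.5111  312.6919] F [ 1.232  -0.3537 -5.4812] w 0.0407
q [ 0.9023  0.4283 -0.5958  1.6557 -0.4048  1.3056  0.3735]
axes x,y,z rows
[[ 0.9949 -0.1012  0.0016]
 [ 0.062   0.5974 -0.7996]
 [ 0.08    0.7956  0.6006]]
turn deg [-31.0485  74.9372 -24.9279] shift(old axes) [  12.4141  -47.2269 -167.2929] shift(new axes) [161.1043  62.6919 -22.0576]
```

View pics/j.png

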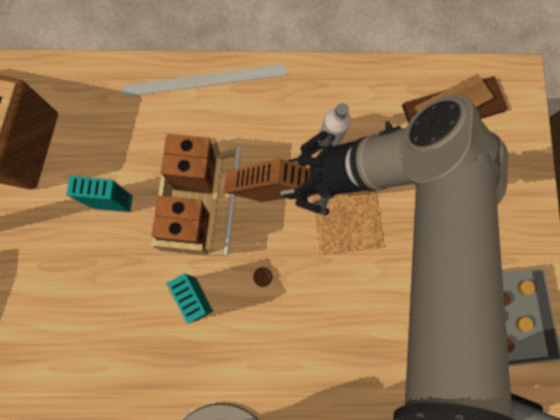

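```bash
python3 -m jog '-6.2 0 0 0 0 0 0.2;-6.2 0 0 0 0 0 0.2;-6.2 0 0 0 0 0 0.2;-6.2 0 0 0 0 0 0.2;-6.2 0 0 0 0 0 0.2'; python3 -m jog '-6 0 0 0 0 0 0.2;0 6 0 0 0 0 0.2;0 6 0 0 0 0 0.2;0 6 0 0 0 0 0.2;0 6 0 0 0 0 0.2'; python3 -m jog '0 6 0 0 0 0 0.2;0 6 0 0 0 0 0.2;0 6 0 0 0 0 0.2;0 6 0 0 0 0 0.2;0 6 0 0 0 0 0.2';python3 -m jog '0 6 0 0 0 0 0.2;0 6 0 0 0 0 0.2;0 6 0 0 0 0 0.2;0 6 0 0 0 0 0.2;0 0 0 0 0 0 0.2'; python3 - <<'E'
from h import *
o,p,M=st()
go(p,M,np.array([.538,-.293,.25]),tool(-83.6)); 
E
```

```text
clock: 11.68
tcp_pos: [0.5409, -0.1274, 0.3111]
orientation: [-1.468, 0.073, -0.079]
contact_force: [-0.3, -0.6, -5.5]
grip_width: 0.0407
clock: 12.1
tcp_pos: [0.5403, -0.1266, 0.3099]
orientation: [-1.531, 0.411, -0.404]
contact_force: [-0.3, 0.1, -5.2]
grip_width: 0.041
clock: 12.52
tcp_pos: [0.5403, -0.1268, 0.3098]
orientation: [-1.413, 0.817, -0.81]
contact_force: [0.5, 0.6, -4.2]
grip_width: 0.0408
clock: 12.93
tcp_pos: [0.5403, -0.1269, 0.3099]
orientation: [-1.26, 1.133, -1.125]
contact_force: [-0.1, 0.2, -5.2]
grip_width: 0.0407
t 12.93 tcp [ 0.5403 -0.1269  0.3099] rack mm [-198.4552    0.45    309.8754] F [-0.0834  0.1877 -5.1721] w 0.0407
q [ 0.3996  0.2367 -0.3353  1.7262  0.0809  1.1967 -1.419 ]
axes x,y,z rows
[[ 0.1085 -0.9941 -0.0027]
 [-0.0039  0.0023 -1.    ]
 [ 0.9941  0.1085 -0.0037]]
turn deg [ 0.2094 -0.1727 -0.1544] shift(old axes) [164.9973  59.506  -20.1237] shift(new axes) [164.7748  59.8754 -20.8388]
```

```bash
python3 -m jog '0 0 0 33 0 -4 0.2;0 0 0 33 0 -4 0.2;0 0 0 33 0 -4 0.2;0 0 0 33 0 -4 0.2;0 0 0 33 0 -4 0.2'; python3 -m jog '0 0 0 0 25 0 0.2;0 0 0 0 25 0 0.2;0 0 0 0 20 0 0.2;0 0 0 0 0 0 0.2;0 0 0 0 0 0 0.2'; python3 - <<'E'
from h import *
from bench import imaging
import cv2
o,p,M=st()
go(p,M,np.array([.538,-.293,.25]),tool(-83.6)); 
for n in('top','scene'):
    f=imaging.grab_frame(n); pickle.dump(f,open(n+'2.pkl','wb'))
    u=proj(f,[.538,-.293,.1])[0].astype(int); c=f['color'][u[1]-80:u[1]+80,u[0]-90:u[0]+90,::-1]; cv2.imwrite(f'pics/k_{n}.png',cv2.resize(c,None,fx=3,fy=3)); print(u)
E
```

```text
clock: 13.35
tcp_pos: [0.5392, -0.2951, 0.3104]
orientation: [-1.261, 1.126, -1.121]
contact_force: [-0.6, -0.1, -4.4]
grip_width: 0.0408
clock: 13.77
tcp_pos: [0.5388, -0.2937, 0.2401]
orientation: [-1.261, 1.13, -1.121]
contact_force: [0.4, 1.0, -3.8]
grip_width: 0.0409
t 13.77 tcp [ 0.5388 -0.2937  0.2401] rack mm [-364.5943  -14.5724  240.127 ] F [ 0.3719  1.0205 -3.8182] w 0.0409
q [ 0.5832  0.3841 -0.2425  1.682   0.1     1.0924 -1.1463]
axes x,y,z rows
[[ 0.113  -0.9936 -0.0034]
 [-0.0039  0.0029 -1.    ]
 [ 0.9936  0.113  -0.0035]]
turn deg [ 0.2034  0.089  -0.1919] shift(old axes) [-0.8564 -9.8676 -0.7353] shift(new axes) [-0.8222 -9.873  -0.7016]
[354 205]
[336 169]
```

View pics/k_top.png

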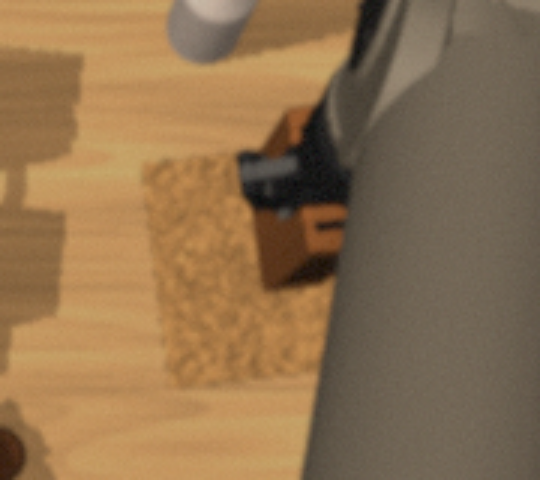

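View pics/k_scene.png

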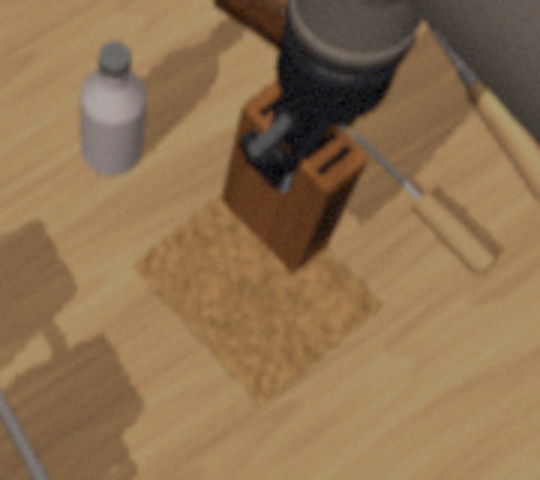

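```bash
python3 - <<'E'
from h import *
import cv2
p=np.array([.5388,-.2937,.2401]); M=tool(-83.5)
for n in('top','scene'):
    f=pickle.load(open(n+'2.pkl','rb')); W=cloud(f); T=(W-p)@M*1e3  # tool coords
    rgb=f['color'].astype(int); wood=(rgb[...,0]-rgb[...,2]>35)&(rgb[...,0]>60)
    # top face y in tool ~ -48
    m=(abs(T[...,0])<20)&(abs(T[...,2])<46)&(T[...,1]<-38)&(T[...,1]>-60)&wood
    P=T[m]; print(n,len(P))
    for lo,hi in((-46,-32),(-32,-20),(20,32),(32,46)):
        s=P[(P[:,2]>lo)&(P[:,2]<hi)]; print(lo,len(s),np.median(s,0) if len(s) else '')
E
```

```text
top 247
-46 56 [ -8.8155 -42.7341 -36.3407]
-32 73 [ -9.7479 -42.8569 -26.5903]
20 9 [-16.6541 -42.6276  29.5854]
32 45 [-15.1027 -42.6533  39.5841]
scene 314
-46 69 [ -0.8971 -44.4002 -36.2464]
-32 85 [ -2.2984 -44.5624 -26.9917]
20 17 [-15.2507 -44.1587  29.7387]
32 64 [ -9.8842 -44.5994  40.9337]
```

Its top is level and sits about 44 mm above the TCP, so contact should come at a TCP z of about 0.120.

```bash
python3 -m jog '0 0 0 -0.8 25 -0.7 0.2;0 0 0 0 25 0 0.2;0 0 0 0 25 0 0.2;0 0 0 0 20 0 0.2;0 0 0 0 10 0 0.2'; python3 -m jog '0 0 0 0 4 0 0.2;0 0 0 0 2 0 0.2;0 0 0 0 2 0 0.2;0 0 0 0 1 0 0.2;0 0 0 0 0 0 0.2'
```

```text
clock: 14.28
tcp_pos: [0.5388, -0.2942, 0.136]
orientation: [-1.26, 1.128, -1.126]
contact_force: [-0.3, 0.5, -5.6]
grip_width: 0.0407
clock: 14.7
tcp_pos: [0.5396, -0.2949, 0.1291]
orientation: [-1.259, 1.126, -1.129]
contact_force: [-1.1, -0.1, -4.9]
grip_width: 0.0409
```

```bash
python3 -m jog '0 0 0 0 1.5 0 0.2;0 0 0 0 1.5 0 0.2;0 0 0 0 1.5 0 0.2;0 0 0 0 1 0 0.2;0 0 0 0 0 0 0.2'; python3 -m jog '0 0 0 0 1 0 0.2;0 0 0 0 1 0 0.2;0 0 0 0 1 0 0.2;0 0 0 0 0 0 0.2;0 0 0 0 0 0 0.2'
```

```text
clock: 15.12
tcp_pos: [0.5387, -0.2946, 0.1222]
orientation: [-1.259, 1.128, -1.128]
contact_force: [-0.2, 0.2, -4.8]
grip_width: 0.0409
clock: 15.53
tcp_pos: [0.5395, -0.2947, 0.1211]
orientation: [-1.259, 1.127, -1.129]
contact_force: [-1.9, 0.4, 6.4]
grip_width: 0.0413
```

Contact: the vertical force went from -5 to +6 N. I'll ease up slightly and release.

```bash
python3 -m jog '0 0 0 0 -0.7 0 0.2;0 0 0 0 0 0 0.5;0 0 0 0 0 0 0.55;0 0 0 0 0 0 0.6;0 0 0 0 0 0 0.7' 20; python3 -m jog '0 0 0 0 0 0 0.8;0 0 0 0 0 0 0.8;0 0 0 0 -5 0 0.8;0 0 0 0 -15 0 0.8;0 0 0 0 -25 0 0.8'; python3 -m jog '0 0 0 0 -35 0 0.8;0 0 0 0 -35 0 0.8;0 0 0 0 -35 0 0.8;0 0 0 0 -30 0 0.8;0 0 0 0 0 0 0.8'; python3 -c "
from h import *
st()"
```

```text
clock: 15.95
tcp_pos: [0.5392, -0.2947, 0.1203]
orientation: [-1.259, 1.127, -1.128]
contact_force: [-0.6, -0.1, -0.8]
grip_width: 0.0598
clock: 16.37
tcp_pos: [0.5373, -0.2939, 0.1636]
orientation: [-1.261, 1.132, -1.124]
contact_force: [0.0, 0.0, 0.1]
grip_width: 0.0684
clock: 16.78
tcp_pos: [0.542, -0.2958, 0.3082]
orientation: [-1.255, 1.118, -1.137]
contact_force: [0.6, 0.2, 0.8]
grip_width: 0.0682
t 16.78 tcp [ 0.542  -0.2958  0.3082] rack mm [-366.2856  -17.9675  308.1802] F [0.6442 0.2171 0.8109] w 0.0682
q [ 0.5865  0.3291 -0.2446  1.6023  0.0848  1.2085 -1.1357]
axes x,y,z rows
[[ 0.1093 -0.994   0.0062]
 [ 0.0109 -0.0051 -0.9999]
 [ 0.9939  0.1094  0.0103]]
```

```bash
python3 -m jog '0 0 0 30 0 0 0.8;0 0 0 40 0 0 0.8;0 0 0 40 0 0 0.8;0 0 0 40 0 0 0.8;0 0 0 40 0 -20 0.8';python3 -m jog '0 0 0 40 0 -20 0.8;0 0 0 40 0 -20 0.8;0 0 0 0 0 0 0.8;0 0 0 0 0 0 0.8;0 0 0 0 0 0 0.8'; python3 - <<'E'
from h import *
from bench import imaging
import cv2
o,p,M=st()
for n in('top','scene'):
    f=imaging.grab_frame(n); pickle.dump(f,open(n+'3.pkl','wb')); cv2.imwrite(f'pics/m_{n}.png',f['color'][...,::-1]); W=cloud(f)
    T=W-np.array([.538,-.293,0]); m=(abs(T[...,2]-.164)<.008)&(np.hypot(T[...,0],T[...,1])<.1)
    rr=cv2.minAreaRect((W[m][:,:2]*1e3).astype(np.float32)); print(n,m.sum(),rr,np.median(W[m],0)); P=W[m]; c=P.mean(0); nv=np.linalg.svd(P-c,full_matrices=False)[2][2]; print('normal',nv)
    # row compare
    m=(abs(W[...,2]-.172)<.008)&(abs(W[...,1]-.07)<.1)&(W[...,0]>.43)&(W[...,0]<.7); print('row',cv2.minAreaRect((W[m][:,:2]*1e3).astype(np.float32)))
    f0=pickle.load(open(n+'0.pkl','rb')); m0=f0['color'].astype(int); d=abs(m0-f['color']).sum(2); 
    k=(W[...,2]>.012)&(W[...,2]<.03)&(abs(W[...,0]-.39)<.05)&(abs(W[...,1]+.095)<.05); print('knob',W[k].mean(0))
    k=(W[...,2]>.03)&(abs(W[...,0]-.73)<.06)&(abs(W[...,1]+.26)<.06); print('bottle',W[k].min(0),W[k].max(0))
E
```

```text
clock: 17.2
tcp_pos: [0.5438, -0.4828, 0.2997]
orientation: [-1.258, 1.124, -1.125]
contact_force: [-0.2, 0.9, 0.3]
grip_width: 0.0681
clock: 17.62
tcp_pos: [0.5123, -0.5605, 0.2999]
orientation: [-1.258, 1.128, -1.127]
contact_force: [0.4, 0.5, -0.2]
grip_width: 0.0683
t 17.62 tcp [ 0.5123 -0.5605  0.2999] rack mm [-632.7062  -14.6898  299.8784] F [ 0.4343  0.4752 -0.1545] w 0.0683
q [ 0.8384  0.5881 -0.1531  1.2203  0.0859  1.34   -0.7702]
axes x,y,z rows
[[ 0.1094 -0.994  -0.0011]
 [ 0.0003  0.0011 -1.    ]
 [ 0.994   0.1094  0.0005]]
top 917 ((545.141357421875, -296.7355651855469), (90.47628784179688, 42.89007568359375), 6.0342888832092285) [ 0.5437 -0.2962  0.1638]
normal [ 0.0044 -0.0145 -0.9999]
row ((563.3143920898438, 70.38899230957031), (91.27770233154297, 214.3367919921875), 84.36550903320312)
knob [ 0.3893 -0.0939  0.0196]
bottle [ 0.6983 -0.2882  0.0301] [ 0.7571 -0.2298  0.1751]
scene 619 ((544.9877319335938, -294.7345275878906), (90.56730651855469, 42.59956359863281), 7.238061428070068) [ 0.5433 -0.2937  0.164 ]
normal [-0.0059  0.0247  0.9997]
row ((562.9935302734375, 72.12728881835938), (89.74175262451172, 214.90281677246094), 84.1390609741211)
knob [ 0.3885 -0.0912  0.0199]
bottle [ 0.6991 -0.286   0.0304] [ 0.7575 -0.2278  0.1737]
```

View pics/m_top.png

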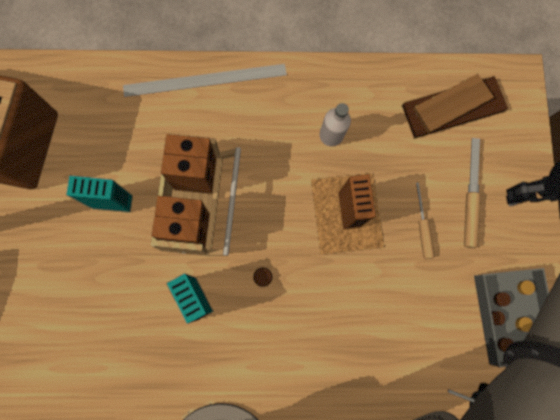

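View pics/m_scene.png

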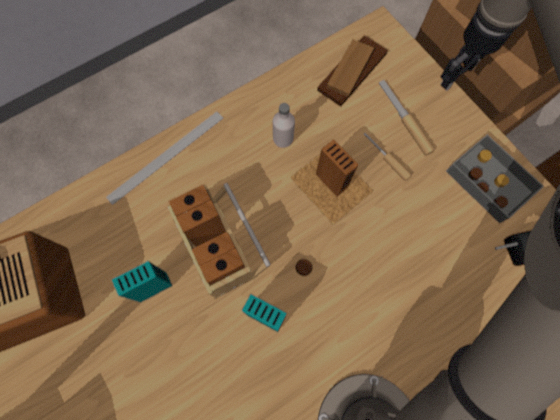

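The slotted box stands on the mat, at about 358,201 in the top view, 7 mm off centre and aligned to about 1°. The four plain boxes and the bystanders haven't moved, and the arm is clear, so I'm handing in.

```bash
python3 -c "
from bench import r
print(r.hand_in())"
```

```text
the job is handed in; nothing more can be done
None
```

The slotted box is standing upright on the cork mat, and I handed the job in with the arm's clock at about 18 s of the 54 s allowed. The hand-in gives no verdict.

I pulled the box forward by the top of its back with the closed fingers until it leaned on the rail, at about 37°. I then gripped it along its own axis and drew it out between its neighbours. After that I turned it upright, swung it in line with the mat, lowered it until it touched and let go.

**Slotted box:** both cameras put it about 7 mm from the mat's centre and within about 1° of the mat's long side. Its underside works out at about 4 mm above the bench, which is the mat's thickness.

**Upright check:** plane fits to the box's top gave 0.015 rad in one camera and 0.025 rad in the other, in opposite directions. I take that as measurement noise; the limit is 0.06 rad.

**Everything else:**
- **Plain boxes:** they still stand in the row, and the row's outline matches the first pictures to about 2 mm in the top view. In the scene view, part of the row was cut off in the first picture, so that comparison is weaker.
- **Bottle and knob:** they measured within 2 mm of where they started.
- **Screwdriver:** I only compared it by eye in the pictures, and it looks unmoved.

**Disagreement between cameras:** before the grip they differed by about 2–3 mm on the box's sideways position. I used a value in between, and the fingers closed on the box with almost no sideways force.

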